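# Eject the purge key and hold the spring-return gas valve open with it

### The job

Purge the gas line: push the yellow tab of the key keeper all the way along its slide, so that the ejector drives the red purge key out from under the keeper's lips, then lift the key out. Push the key fully into the slot of the purge valve, against its spring, twist it a quarter turn clockwise (seen from above), and finish with the gripper still holding the key turned and seated there: the valve springs back if it is let go, so do not release it. Leave the other things on the table alone.

Things in the scene. Friction and masses are not known exactly. Their poses are not given: they have to be found in the camera images.
- keeper: key keeper: low grey and aluminium block, 160 x 64 mm, 44 mm high, fixed. Origin on the table under it; x: the way the ejector slides and the key comes out; z up. Two rails along x (tops at height 32 mm, 14 mm slot between) carry the key by its collar. At x = -62 to -4 mm two lips (heights 39 to 44 mm, 26 mm apart) cover the collar's edges: the key cannot be lifted there. The key starts at x = -30 mm
- keeper_out (a point): centre of the keeper's open front part, between the rails at their tops (height 32 mm), at keeper x = +24 mm, where the ejected key comes to rest (within a few mm); axes as the keeper's. Nothing but the key stands higher than 36 mm at keeper x = -4 to 58 mm
- ejector (a joint): ejector slide of the keeper (m): 0 at rest, 0.055 pushed fully along the keeper's +x. A spring pushes it back (about 2 N at rest, 6 N fully pushed); let go, it returns by itself and leaves the key where it was pushed
- ejector_tab (a point): middle of the back (-x) face of the ejector's yellow upright tab, height 62 mm: push this face towards the keeper's +x; axes as the keeper's. The tab is 8 mm thick, 22 mm wide along y, its top at height 79 mm. It passes between the lips as it is pushed, so keep the pushing fingertips higher than 44 mm. At rest this point is at keeper x = -82 mm
- key_grip (a point): centre of the red grip bar of the purge key (loose, about 160 g, 66 mm high in all): 40 mm long along the key's x, 18 mm wide along y (grip across this width), 40 mm high; black side pads, white line along the top; z up. In the keeper it is at height 57 mm, the key's x along the keeper's x. The key is the same after half a turn
- key_collar (a point): centre of the underside of the key's round steel collar (40 mm diameter, 5 mm thick, right under the grip bar), 25 mm below key_grip; axes as key_grip. A 10 mm shank goes down from it
- key_lug (a point): centre of the underside of the key's cross lug, at the foot of the shank, 46 mm below key_grip; axes as key_grip. The lug is 36 mm long along x, 10 mm wide along y, 8 mm high
- valve: purge valve: blue block 62 x 62 mm, 70 mm high, with a brass top plate, a steel foot and two brass hose tails, fixed. Origin on the table under it, z up; its x axis is the direction of the slot in the top plate
- valve_mouth (a point): centre of the slot at the brass plate's top, height 70 mm; axes as the valve's. Slot 39 mm along x, 13 mm along y, plate 10 mm thick; red marks show its direction, green marks that after a quarter turn. The lug goes in with the key's x along the valve's x, either way round. Fully home the collar lies on the plate, the lug is 3 mm below it and can turn. Once turned, the key cannot come up more than 3 mm
- plunger (a joint): spring plunger under the slot (m): 0 at rest, its seat 10 mm below the plate's top; grows downward, 0.011 with the key fully home. Its spring pushes the key up with 4.5 N at first and 9.5 N at home
- rotor (a joint): turn of the valve's rotor (rad), carried round by the key's lug with up to 0.1 rad of play: 0 at rest (closed), grows clockwise seen from above, stop at 1.6. A spring turns it back (0.04 N m at rest, 0.12 N m after a quarter turn). Open from 1.2 on; turn the key about 1.45 to 1.57
- gas_cup_0: bystander to be left alone: a ceramic gas nozzle, 20 x 46 mm, standing; origin at the centre of its underside
- tungsten_box: bystander to be left alone: a flat electrode box, 30 x 185 x 15 mm; origin at the centre of its underside
- pliers: bystander to be left alone: blue pliers, 49 x 161 x 12 mm, lying; origin at the centre of its underside
- g_clamp_0: bystander to be left alone: a blue G-clamp, 140 x 85 x 20 mm, lying; origin at the centre of its underside
- coupon_0: bystander to be left alone: a dark steel plate blank, 50 x 50 x 10 mm; origin at the centre of its underside
- coupon_2: bystander to be left alone: a bright steel plate blank, 60 x 60 x 10 mm; origin at the centre of its underside
- filler_rod_1: bystander to be left alone: filler rods, 260 x 34 x 9 mm, lying; origin at the centre of its underside
Not all that is in view belongs to the job. What is shaped like the keeper but turquoise is not meant. There is more than one size of the valve; the job needs the larger.

How it is judged:
By the outcome, as a careful person would: the job done as asked, in the order asked, and still so for the second after the job is handed in, while the arm keeps its last pose, push and grip.
It also fails if it takes over 72 s, if anything falls off the work surface, if the arm or the gripper's body presses on something with over 40 N, if the wrist force passes 120 N, or if a joint passes its speed limit or range.

### The arm

A 6-joint arm with a two-finger parallel gripper is mounted at the origin on a cart in front of the work surface, level with it; the furniture and walls round the work are solid. World frame = base frame: x ahead of the robot, y to its left, z up, the work surface at z = 0. Lengths are in m, angles in rad, forces in N, time in s.
With the tool pointing down it reaches from about 0.325 to 0.775 m from the base axis. Payload 5.5 kg.
Tool frame: the origin (TCP) lies between the finger pads; the fingertips stand 8 mm ahead of it and the grasp point (between the pads) lies 11 mm behind it (tcp_to_tips is the distance from the TCP to the fingertips, in m); z points along the fingers, y is the line along which they close (so a half turn about z gives the same grasp; the last joint's range is limited). The gripper opens to 88 mm and grips with 3 to 60 N. Pads are 20 mm wide; open, the fingers measure 115 mm over their backs; the gripper's body (75 mm by 178 mm) begins 61 mm behind the grasp point.
Start: joints at [1.13, 0.091, 1.231, -0, 1.82, -0.057], TCP at [0.225, 0.556, 0.231] pointing down, gripper open.
Joint ranges: [-2.87, 2.87], [-0.86, 2.18], [0.17, 2.46], [-1.51, 4.65], [0.06, 2.69], [-2.65, 2.65]. Speed limits (rad/s): [2.57, 2.57, 3.01, 3.14, 3.14, 3.14].

### API

Orientations are given as a unit quaternion [w, x, y, z].
In Python, from bench import * gives the robot as it stands. Calls block until the motion is done:
- move_to(position, orientation): joint-space move of the TCP to a pose.
- move_l(position, speed=0.15, orientation=None): straight line of the TCP; orientation=None keeps the orientation; speed is the mean speed in m/s.
- movej(angles): joint-space move.
- gripper_open() and close(): open the fingers fully, or close them until they stop; the grip force is fixed at half the most.
- hold(seconds).
- inverse_kinematics(position, orientation): joint angles nearest the present ones, or None.
- state(): the state.
- get_image(name): name is "scene" or "top" or "wrist"; returns a dict with "frame" (480x640x3 uint8, blue, green, red), "depth" (480x640 float32, m along the optical axis (not along the pixel's ray), 0 where there is no reading), "camera_matrix" (3x3 intrinsics, pixels), "view" (4x4, takes a point from world to camera coordinates). Camera axes: x right, y up, looking along -z (the intrinsics and any distortion apply to the point x, -y, -z); pixel columns grow to the right and rows downward; lengths in m; the calibration is good to about 2 mm. A picture is of the moment at which its call begins.
A pose or a line that the arm cannot do raises IKError and nothing moves.
- job_done(): hands the job in; it is judged then, once.
The state is a dict: "time": time; "joint_pos": joint angles; "dq": joint speeds; "joint_torque": joint torques, N m; "ee_pos": TCP position; "ee_rot": TCP orientation; "ft_force": force on the tool from outside, world axes, zero at the start; "moment": the same for the moment, N m; "finger_gap": finger opening in m; "finger_force": force on a finger pad.
Only numpy, scipy, OpenCV 4.12 (cv2) and the standard library are available. Lean on these libraries where they do the work, as an engineer would, in place of code of your own. Each camera call takes 0.05 s, during which the arm holds its last target. There are 200 camera calls.

## Working session

There is one attempt and no reset: what is moved stays moved. The work goes in short steps, each a Python script; the robot and the scene stay as the last script left them, time stands still between calls to the robot, and variables do not carry over. Pictures are saved under pics/ and viewed, at most 10 in all, crops included, and the job is handed in when it is done.

```bash
ls; mkdir -p pics
cat > h.py <<'E'
from bench import *
import numpy as np, cv2
from scipy.spatial.transform import Rotation as R
def grab(n,tag):
    g=get_image(n); np.savez('pics/'+tag+'.npz',**{k:np.asarray(g[k]) for k in('frame','depth','camera_matrix','view')})
    cv2.imwrite('pics/'+tag+'.png',g['frame']); return g
def load(tag): return dict(np.load('pics/'+tag+'.npz'))
def cloud(g):
    "world xyz of every pixel"
    K=g['camera_matrix'];d=g['depth'].astype(float);v,u=np.indices(d.shape)
    p=np.stack([(u-K[0,2])/K[0,0]*d,-(v-K[1,2])/K[1,1]*d,-d,np.ones_like(d)],-1)
    return (p@np.linalg.inv(g['view']).T)[...,:3]
def atz(g,u,v,z):
    "world point of pixel on plane z"
    K=g['camera_matrix'];T=np.linalg.inv(g['view']);r=T[:3,:3]@np.array([(u-K[0,2])/K[0,0],-(v-K[1,2])/K[1,1],-1]);o=T[:3,3]
    return o+r*(z-o[2])/r[2]
def down(yaw):
    "tool pointing down, tool y (closing line) at world angle yaw"
    y=np.array([np.cos(yaw),np.sin(yaw),0]);z=np.array([0,0,-1.]);m=np.stack([np.cross(y,z),y,z],1)
    return R.from_matrix(m).as_quat()[[3,0,1,2]]
E
python3 - <<'E'
from h import *
g=grab('scene','s0');t=grab('top','t0')
print(state()); print(g['camera_matrix'],t['camera_matrix'],t['view'])
for x in g: print(x)
E
```

```text
pics
{'time': 0.1, 'joint_pos': array([ 1.13036390e+00,  9.17833475e-02,  1.23176001e+00, -3.16269138e-05,
        1.81980834e+00, -5.67040640e-02]), 'dq': array([-1.03564421e-03, -6.86534074e-04, -1.81355980e-03, -9.89566811e-06,
        8.26036496e-04, -5.23168593e-04]), 'joint_torque': array([ 3.57872603e-03, -4.47863138e+01, -4.07564878e+01,  7.02207768e-02,
        2.85320490e-02, -1.05483216e-04]), 'ee_pos': array([0.2245327 , 0.55612819, 0.22962316]), 'ee_rot': array([-2.01518478e-04,  1.90692937e-01,  9.81649342e-01, -8.56260079e-04]), 'ft_force': array([-0.36331584, -0.14146764,  0.55217685]), 'moment': array([-0.03174194, -0.01000752, -0.01056383]), 'finger_force': 0.0, 'finger_gap': 0.08786250218188542}
[[451.47499859   0.         315.99336504]
 [  0.         451.47499859 234.86018415]
 [  0.           0.           1.        ]] [[528.47818584   0.         320.09850151]
 [  0.         528.47818584 250.06763039]
 [  0.           0.           1.        ]] [[ 0.01372087 -0.99989741 -0.00411209  0.03836202]
 [ 0.99802494  0.01344282  0.06136375 -0.53364685]
 [-0.06130218 -0.00494593  0.998107   -1.42824137]
 [ 0.          0.          0.          1.        ]]
frame
depth
camera_matrix
view
```

View pics/t0.png

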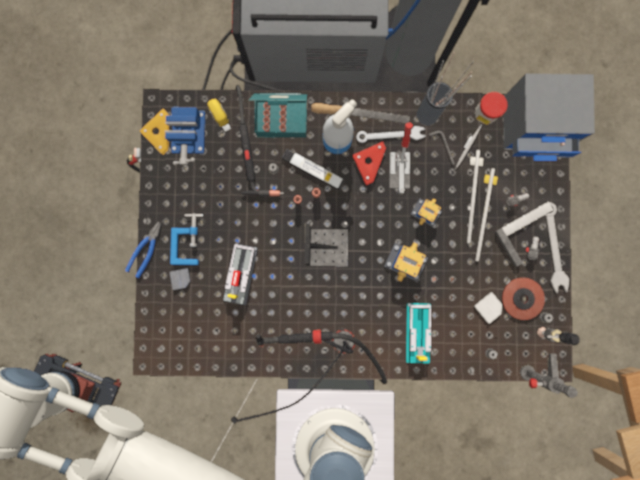

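View pics/s0.png

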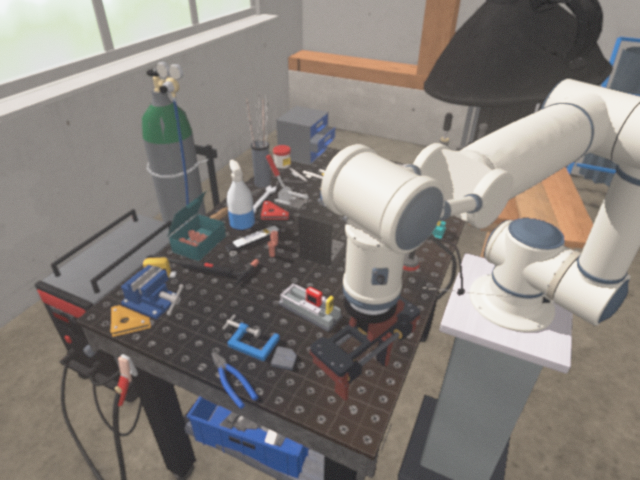

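The top view shows two keepers: grey at (239,275), and a turquoise decoy at (419,333). There are two yellow/brass valves, at (407,261), which looks larger, and at (428,210), which looks smaller. I'll confirm both picks in an enlarged crop.

Run:
```python
from h import *
g=load('t0');f=g['frame'];c=cloud(g)
a=cv2.resize(f[235:315,205:275],None,fx=5.5,fy=5.5,interpolation=cv2.INTER_CUBIC)
b=cv2.resize(f[195:285,380:445],None,fx=5.5*80/90,fy=5.5*80/90,interpolation=cv2.INTER_CUBIC)
cv2.imwrite('pics/c0.png',np.hstack([a,b[:a.shape[0]]]));print(a.shape,b.shape)
for u,v in[(407,261),(428,210),(239,275),(233,296),(236,279),(240,255),(245,225)]:print(u,v,c[v,u].round(4))
# extents of tall stuff
for n,(u0,u1,v0,v1),z0,z1 in[('big',(380,432,238,285),.05,.09),('small',(410,445,195,228),.035,.09),('keep',(215,265,238,310),.025,.1)]:
    p=c[v0:v1,u0:u1].reshape(-1,3);p=p[(p[:,2]>z0)&(p[:,2]<z1)]
    q=cv2.minAreaRect((p[:,:2]*1000).astype(np.float32));print(n,len(p),p[:,2].max(),np.median(p[:,2]),q)
```

```text
(440, 385, 3) (440, 318, 3)
407 261 [ 0.5043 -0.1843  0.064 ]
428 210 [ 0.6435 -0.2437  0.0428]
239 275 [0.4613 0.2567 0.0745]
233 296 [0.4064 0.2701 0.0803]
236 279 [0.4507 0.2643 0.0744]
240 255 [0.5159 0.2622 0.0302]
245 225 [ 0.6014  0.2556 -0.0039]
big 587 0.07775319943611114 0.06902588294216105 ((503.3816223144531, -190.84361267089844), (63.30594253540039, 62.43295669555664), 66.65213775634766)
small 291 0.06023130324715331 0.04845529583311814 ((641.1473388671875, -246.435546875), (44.640499114990234, 46.01213836669922), 60.17754364013672)
keep 988 0.08706809992241005 0.035807106800128774 ((463.8919982910156, 263.96466064453125), (54.23323059082031, 152.5531463623047), 79.716064453125)
```

View pics/c0.png

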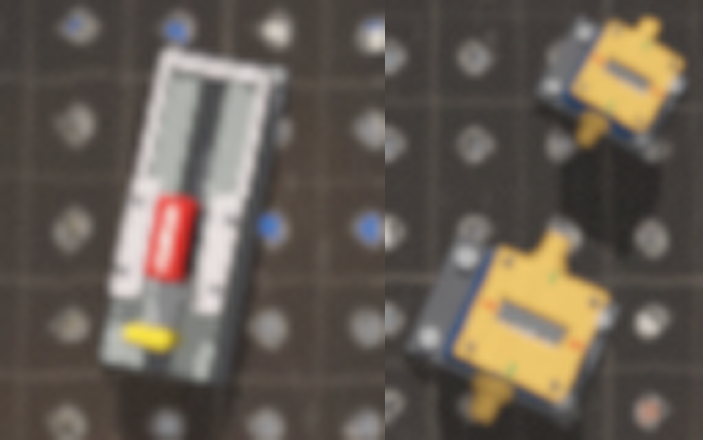

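Confirmed. The grey keeper has the red key and yellow tab, and its +x points away from the robot. The lower brass-topped valve is 63 mm wide and 69 mm high against 45 mm for the other, so it is the larger. Next I'll plan the wrist turns and look at both from near.

Run:
```python
from h import *
kyaw=np.radians(-10.3); vy=np.radians(65)
for off in(90,-90):
    q=inverse_kinematics([.46,.262,.25],down(kyaw+np.radians(off)));print('keep',off,None if q is None else np.round(q,2))
for a in (155,-25,65,-115):
    q=inverse_kinematics([.503,-.19,.1],down(np.radians(a)));print('valve',a,None if q is None else np.round(q,2))
move_to([.42,.27,.25],down(kyaw+np.pi/2 if inverse_kinematics([.42,.27,.25],down(kyaw+np.pi/2))is not None else kyaw-np.pi/2))
hold(.2);g=grab('wrist','w0');s=state();print(s['time'],s['ee_pos'],s['joint_pos'].round(2));print(np.linalg.inv(g['view']).round(3),g['camera_matrix'])
```

```text
keep 90 [ 0.45 -0.09  1.38 -0.    1.85 -0.94]
keep -90 [ 0.45 -0.09  1.38 -0.    1.85  2.2 ]
valve 155 None
valve -25 [-0.42 -0.06  1.62 -0.    1.59  0.01]
valve 65 [-0.42 -0.06  1.62 -0.    1.59 -1.56]
valve -115 [-0.42 -0.06  1.62 -0.    1.59  1.58]
1.6583 [0.41968287 0.27072229 0.24982584] [ 0.5  -0.17  1.45  0.    1.86 -0.89]
[[ 0.178 -0.949 -0.259  0.35 ]
 [ 0.984  0.172  0.048  0.283]
 [-0.001 -0.264  0.965  0.403]
 [ 0.     0.     0.     1.   ]] [[371.9457112    0.         320.03771615]
 [  0.         371.9457112  239.87490669]
 [  0.           0.           1.        ]]
```

View pics/w0.png

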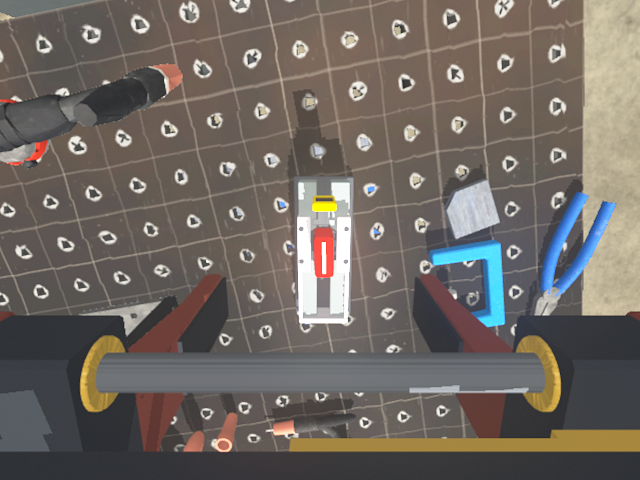

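The wrist view shows the keeper: tab at (324,204), red key at (324,252), body spanning (297–352, 178–323). Now for exact geometry from colours and depth.

Run:
```python
from h import *
g=load('w0');c=cloud(g);hsv=cv2.cvtColor(g['frame'],cv2.COLOR_BGR2HSV);H,S,V=[hsv[...,i].astype(int) for i in range(3)]
roi=np.zeros(H.shape,bool);roi[170:330,285:365]=1
def rep(n,m):
    p=c[roi&m];q=cv2.minAreaRect((p[:,:2]*1000).astype(np.float32));print(n,len(p),'z',p[:,2].min().round(4),np.median(p[:,2]).round(4),p[:,2].max().round(4),'mean',p.mean(0).round(4),np.round(q[0],1),np.round(q[1],1),round(q[2],1))
z=c[...,2]
rep('tabtop',(H>20)&(H<35)&(S>150)&(z>.074))
rep('keytop',((H<8)|(H>172)|(S<60))&(z>.07)&(z<.1)&~((H>20)&(H<35)))
rep('body',(z>.02)&(z<.05));rep('walls',(z>.039)&(z<.048));rep('all',(z>.02))
```

```text
tabtop 222 z 0.074 0.078 0.4033 mean [0.4064 0.2758 0.0822] [380.9 280.7] [21.3 61.9] 79.1
keytop 799 z 0.07 0.0762 0.079 mean [0.4524 0.2675 0.076 ] [438.3 269.7] [17.5 71.4] 80.2
body 5386 z 0.02 0.0331 0.05 mean [0.4633 0.2655 0.0356] [466.3 265.3] [ 53.  153.4] 79.4
walls 1534 z 0.0391 0.0434 0.0479 mean [0.4497 0.2683 0.0435] [442.1 269.8] [52.5 78.2] 79.0
all 6675 z 0.02 0.036 0.4033 mean [0.458  0.2665 0.046 ] [446.1 269. ] [ 53.  194.4] 79.4
```

The block isn't centred on the keeper origin, so I'll anchor on the tab, key and lips, with outliers filtered.

Run:
```python
from h import *
a=np.radians(-10.6);ex=np.array([np.cos(a),np.sin(a)]);ey=np.array([-ex[1],ex[0]])
for tag,(v0,v1,u0,u1) in(('w0',(170,330,285,365)),('t0',(240,308,215,262))):
    g=load(tag);c=cloud(g)[v0:v1,u0:u1];hsv=cv2.cvtColor(g['frame'],cv2.COLOR_BGR2HSV)[v0:v1,u0:u1].astype(int);H,S,V=np.moveaxis(hsv,-1,0);z=c[...,2]
    for n,m in(('tab',(H>20)&(H<35)&(S>130)&(z>.073)&(z<.09)),('key',((H<8)|(H>172))&(S>120)&(z>.070)&(z<.09)),('lips',(z>.041)&(z<.047)),('body',(z>.027)&(z<.047))):
        p=c[m];s=p[:,:2]@ex;t=p[:,:2]@ey;print(tag,n,m.sum(),'x',np.percentile(s,[1,5,50,95,99]).round(4),'y',np.percentile(t,[1,5,50,95,99]).round(4),'z',np.median(p[:,2]).round(4))
g=load('w0');r=cv2.resize(g['frame'][170:330,280:370],None,fx=3.6,fy=3.6,interpolation=cv2.INTER_CUBIC);cv2.imwrite('pics/c1.png',r)
```

```text
w0 tab 226 x [0.3458 0.346  0.3494 0.3535 0.3536] y [0.3352 0.3363 0.3458 0.3548 0.3562] z 0.0779
w0 key 649 x [0.3779 0.3785 0.3955 0.4146 0.4166] y [0.3379 0.3379 0.347  0.3539 0.3547] z 0.0761
w0 lips 1506 x [0.3461 0.3677 0.3924 0.4204 0.4234] y [0.3203 0.3213 0.3497 0.3712 0.3723] z 0.0434
w0 body 5240 x [0.3339 0.3392 0.401  0.4801 0.4845] y [0.3204 0.3221 0.3464 0.3706 0.3722] z 0.0333
t0 tab 21 x [0.3442 0.3445 0.3483 0.3512 0.3515] y [0.3349 0.3356 0.3432 0.3534 0.3538] z 0.0783
t0 key 59 x [0.3783 0.3796 0.3979 0.4139 0.4151] y [0.3356 0.336  0.3406 0.3517 0.3522] z 0.0755
t0 lips 149 x [0.3532 0.3672 0.3915 0.4192 0.4391] y [0.3184 0.319  0.3308 0.3697 0.3705] z 0.0438
t0 body 773 x [0.3327 0.3392 0.4108 0.4784 0.4826] y [0.3184 0.3193 0.3398 0.3695 0.3713] z 0.0343
```

View pics/c1.png

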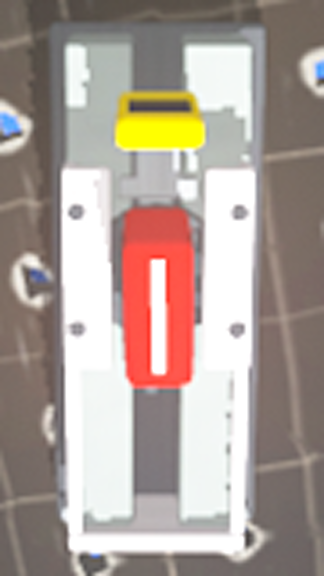

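The red key, yellow tab and white lips are clear. Tab, key and lips agree on keeper origin s = 0.427 along x, within 1 mm. Now I'll push the tab.

```bash
cat >> h.py <<'E'
KA=np.radians(-10.6);ex=np.array([np.cos(KA),np.sin(KA)]);ey=np.array([-ex[1],ex[0]])
KO=.4273*ex+.3458*ey; KQ=down(KA+np.pi/2)
def K(x,z,y=0): return [*(KO+x*ex+y*ey),z]
E
python3 - <<'E'
from h import *
close()
move_l(K(-.114,.15),.25,KQ);move_l(K(-.114,.060),.15)
f0=state()['ft_force'];print(f0)
def F(): s=state();return (s['ft_force']-f0)[:2]@ex,s
move_l(K(-.094,.060),.08)
move_l(K(-.040,.060),.06);f,s=F();print(f,(s['ee_pos'][:2]-KO)@ex,s['time'])
x=-.040
while x<-.028:
    x+=.0015;move_l(K(x,.060),.03);f,s=F();print(round(x,4),round(f,1),((s['ee_pos'][:2]-KO)@ex).round(4))
    if f<-18:break
hold(.3);print(F()[0]);g=grab('top','t1')
E
```

```text
[-0.15649125 -0.51066818 -0.1425678 ]
-4.6265700600544175 -0.04005785065609116 5.8
-0.0385 -5.8 -0.0387
-0.037 -11.7 -0.0385
-0.0355 -16.0 -0.0384
-0.034 -22.8 -0.0383
-22.523941394847686
```

The slide hit its end stop within 1.5 mm of the nominal position. I'll back off, rise, open, and check the key from near.

Run:
```python
from h import *
move_l(K(-.112,.060),.15);move_l(K(-.112,.13),.25);gripper_open();move_l(K(-.03,.22),.25)
hold(.15);g=grab('wrist','w1');c=cloud(g);hsv=cv2.cvtColor(g['frame'],cv2.COLOR_BGR2HSV).astype(int);H,S,V=np.moveaxis(hsv,-1,0);z=c[...,2]
rel=c[...,:2]-KO;X=rel@ex;Y=rel@ey
near=(abs(Y)<.04)&(X>-.1)&(X<.08)
for n,m in(('tab',(H>20)&(H<35)&(S>130)&(z>.073)&(z<.09)),('key',((H<8)|(H>172))&(S>120)&(z>.070)&(z<.09)),('white',(S<60)&(V>180)&(z>.070)&(z<.085))):
    m=m&near;p=c[m];print(n,m.sum(),np.percentile(X[m],[1,50,99]).round(4),np.percentile(Y[m],[1,50,99]).round(4),np.median(z[m]).round(4),cv2.minAreaRect((p[:,:2]*1000).astype(np.float32)))
print(state()['time']);v,u=np.where(near&(z>.02));a=g['frame'][max(v.min()-15,0):v.max()+15,u.min()-15:u.max()+15];cv2.imwrite('pics/c2.png',cv2.resize(a,None,fx=2.3,fy=2.3))
```

```text
tab 284 [-0.0813 -0.0776 -0.0735] [-0.0099  0.0002  0.0104] 0.078 ((407.5613708496094, 275.7998352050781), (20.47247886657715, 7.895013332366943), 79.20938110351562)
key 766 [0.0039 0.0209 0.0428] [-0.0083  0.0008  0.0089] 0.0762 ((506.67315673828125, 257.3131103515625), (17.268077850341797, 39.72236633300781), 79.17806243896484)
white 143 [-0.0421  0.0242  0.0397] [-0.0014  0.0003  0.0098] 0.0769 ((464.439697265625, 269.6288146972656), (10.999882698059082, 120.51856231689453), 78.3753662109375)
10.4583
```

View pics/c2.png

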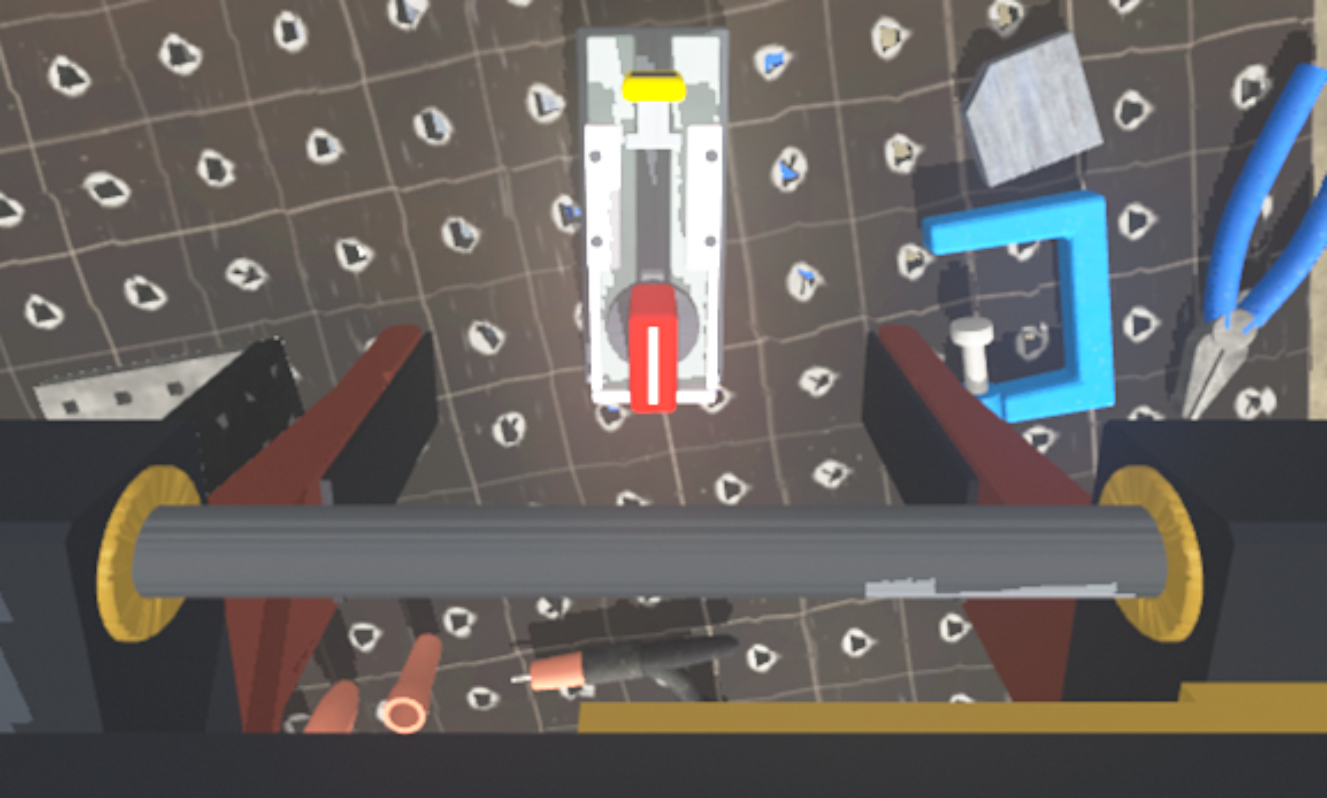

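The key is out at keeper x = 23 mm, clear of the lips, and the tab has sprung back. There's a tall dark block to the left at about (200,400), so I'll check obstacle heights near the grasp and on the path.

Run:
```python
from h import *
g=load('t0');c=cloud(g)
for n,(u0,u1,v0,v1) in(('block',(305,352,222,272)),('path',(250,400,200,330)),('valve surroundings',(370,480,190,340))):
    p=c[v0:v1,u0:u1].reshape(-1,3);q=p[p[:,2]>.03];print(n,q[:,2].max().round(3),q.min(0).round(3),q.max(0).round(3));q=p[p[:,2]>.11];print('  >.11',len(q),*( (q.min(0).round(3),q.max(0).round(3)) if len(q) else ()))
s=load('s0')
gr=[*KO+.0232*ex+.0003*ey]
for z in(.05,.2,.25):print(inverse_kinematics([*gr,z],KQ))
# valve look
h=cv2.cvtColor(g['frame'],cv2.COLOR_BGR2HSV)[238:285,380:432].astype(int);cc=c[238:285,380:432];m=(cc[...,2]>.062)&(cc[...,2]<.078)
p=cc[m];print(len(p),np.median(p,0),cv2.minAreaRect((p[:,:2]*1000).astype(np.float32)))
```

```text
block 1.458 [0.445 0.008 0.031] [0.59  0.083 1.458]
  >.11 236 [0.445 0.038 0.11 ] [0.59  0.083 1.458]
path 1.458 [ 0.445 -0.168  0.03 ] [0.666 0.235 1.458]
  >.11 302 [0.445 0.038 0.11 ] [0.59  0.083 1.458]
valve surroundings 1.458 [ 0.297 -0.274  0.03 ] [0.695 0.038 1.458]
  >.11 59 [0.445 0.038 1.458] [0.445 0.038 1.458]
[ 4.10194370e-01  4.64589763e-02  1.59856990e+00 -4.44089210e-16
  1.49656377e+00 -9.75597056e-01]
[ 4.10194370e-01  9.48898275e-04  1.37769002e+00 -4.44089210e-16
  1.76295373e+00 -9.75597056e-01]
[ 4.10194370e-01  9.63192423e-03  1.28055585e+00 -4.44089210e-16
  1.85140488e+00 -9.75597056e-01]
515 [ 0.50413012 -0.19085037  0.06945969] ((503.444091796875, -190.77279663085938), (63.349082946777344, 62.233097076416016), 66.24500274658203)
```

Run:
```python
from h import *
q=down(np.radians(-10.8)+np.pi/2)
p=KO+.0232*ex+.0003*ey
g=load('t0');c=cloud(g)[222:272,305:352].reshape(-1,3);d=c[(c[:,2]<1)];print('block h',d[:,2].max())
move_l([*p,.13],.25,q);move_l([*p,.048],.12);f0=state()['ft_force'];close();hold(.2)
s=state();print(s['finger_gap'],s['finger_force'],s['ft_force']-f0,s['ee_pos'])
move_l([*p,.27],.2);s=state();print(s['finger_gap'],s['ft_force']-f0,s['time'])
move_to([.42,-.16,.27],down(np.radians(-25)));hold(.2)
g=grab('wrist','w2');s=state();print(s['finger_gap'],s['ee_pos'],s['time'])
```

```text
block h 0.15660779006420045
0.018016128487151378 29.999951720237732 [ 0.73776449  1.07656838 -0.05150698] [0.50648035 0.25738198 0.04798864]
0.01772054573687911 [ 0.26566004  0.26032029 -2.43732506] 14.3917
0.018096373274866108 [ 0.42033311 -0.15946713  0.26993523] 16.2083
```

View pics/w2.png

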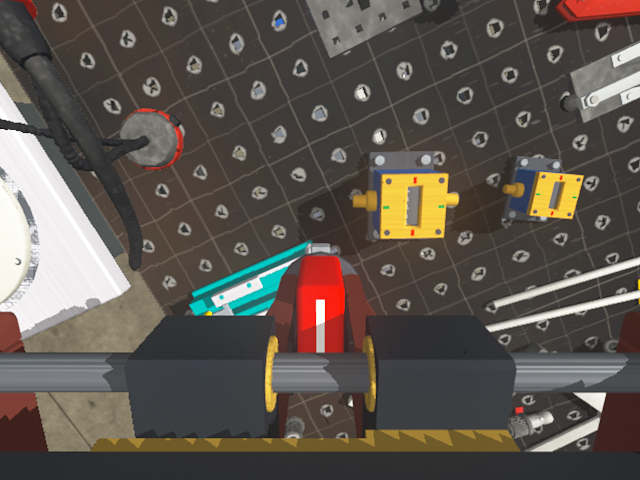

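Key held (gap 18 mm, −2.4 N including weight). The big valve's slot is at about (414,206), with red marks at (416,180) and (412,232). I'll measure these on the z = 70 mm plane.

```bash
cat >> h.py <<'E'
def valve(g,box,show=None):
    u0,u1,v0,v1=box;f=g['frame'][v0:v1,u0:u1];hsv=cv2.cvtColor(f,cv2.COLOR_BGR2HSV).astype(int);H,S,V=np.moveaxis(hsv,-1,0)
    z=cloud(g)[v0:v1,u0:u1,2];brass=((H>15)&(H<35)&(S>90)&(z>.062)&(z<.08)).astype(np.uint8)
    print('plate z',np.median(z[brass>0]))
    cs,h=cv2.findContours(brass,cv2.RETR_CCOMP,cv2.CHAIN_APPROX_NONE)
    W=lambda p:np.array([atz(g,a+u0,b+v0,.07)[:2]*1000 for a,b in p.reshape(-1,2)],np.float32)
    hole=max((c for c,k in zip(cs,h[0]) if k[3]>=0),key=cv2.contourArea)
    r=cv2.minAreaRect(W(hole));print('slot',r)
    n,l,st,ce=cv2.connectedComponentsWithStats((((H<8)|(H>172))&(S>140)&(V>120)).astype(np.uint8))
    o=[(st[i,4],W(ce[i])[0].round(1)) for i in range(1,n) if st[i,4]>=4];print('red',o)
    n,l,st,ce=cv2.connectedComponentsWithStats(((H>45)&(H<80)&(S>120)).astype(np.uint8))
    print('green',[(st[i,4],W(ce[i])[0].round(1)) for i in range(1,n) if st[i,4]>=4])
    top=max(cs,key=cv2.contourArea);print('outer',cv2.minAreaRect(W(top)))
    return o
E
python3 - <<'E'
from h import *
o=valve(load('w2'),(365,452,165,245))
d=o[0][1]-o[1][1];print(np.degrees(np.arctan2(d[1],d[0])),(o[0][1]+o[1][1])/2)
E
```

```text
plate z 0.06945825107748141
slot ((505.99853515625, -189.47195434570312), (40.037010192871094, 13.7623872756958), 66.1355972290039)
red [(np.int32(10), array([ 516.6, -167.3], dtype=float32)), (np.int32(11), array([ 496.2, -213.7], dtype=float32))]
green [(np.int32(16), array([ 482.3, -179.7], dtype=float32)), (np.int32(12), array([ 530.9, -201.5], dtype=float32))]
outer ((506.3997802734375, -189.8900909423828), (62.25309753417969, 63.15780258178711), 66.09333038330078)
66.26709 [ 506.4 -190.5]
```

Run:
```python
from h import *
g=load('w2');c=cloud(g);hsv=cv2.cvtColor(g['frame'],cv2.COLOR_BGR2HSV).astype(int);H,S,V=np.moveaxis(hsv,-1,0)
t=np.array([.42033311,-.15946713]);a=np.radians(65);kx=np.array([np.cos(a),np.sin(a)]);ky=np.array([-kx[1],kx[0]])
m=((H<8)|(H>172))&(S>120);m[:250]=0;m[360:]=0;m[:,:290]=0;m[:,350:]=0
for v in range(252,350,4):
    u=np.where(m[v])[0]
    if len(u): p=c[v,u];r=p[:,:2]-t;print(v,u.min(),u.max(),'z',np.median(p[:,2]).round(4),'x',np.median(r@kx).round(4),'y',(r@ky).min().round(4),(r@ky).max().round(4))
```

```text
256 305 335 z 0.2631 x 0.0201 y -0.0079 0.0058
260 302 339 z 0.2684 x 0.02 y -0.0097 0.0069
264 301 340 z 0.2738 x 0.02 y -0.01 0.0073
268 300 340 z 0.2786 x 0.0199 y -0.0095 0.0075
272 299 341 z 0.2835 x 0.0199 y -0.0098 0.0081
276 299 349 z 0.2877 x 0.0199 y -0.0143 0.0073
280 298 349 z 0.2922 x 0.02 y -0.0139 0.0076
284 297 349 z 0.2957 x 0.0197 y -0.0135 0.0081
288 296 349 z 0.2973 x 0.0189 y -0.0133 0.009
292 296 349 z 0.2981 x 0.0176 y -0.0129 0.0089
296 296 349 z 0.2982 x 0.0161 y -0.0126 0.0087
300 296 349 z 0.2979 x 0.0144 y -0.0123 0.0085
304 290 349 z 0.2981 x 0.0129 y -0.012 0.0102
308 290 349 z 0.2981 x 0.0113 y -0.0118 0.0099
312 290 349 z 0.2983 x 0.0098 y -0.0117 0.0098
316 290 344 z 0.2982 x 0.0081 y -0.0102 0.0095
320 297 344 z 0.2983 x 0.0065 y -0.0102 0.0077
324 297 344 z 0.2982 x 0.0048 y -0.0102 0.0077
328 297 344 z 0.298 x 0.0031 y -0.0102 0.0076
332 297 343 z 0.2981 x 0.0015 y -0.0098 0.0077
336 297 343 z 0.2982 x -0.0002 y -0.0099 0.0077
340 297 343 z 0.2982 x -0.0018 y -0.0099 0.0077
344 297 343 z 0.2983 x -0.0035 y -0.0099 0.0076
348 297 343 z 0.2981 x -0.0053 y -0.01 0.0077
```

In the same camera the key sits at the TCP to within 1 mm (y −1.1 mm), so I'll correct for that bias. Now descend to insert with force checks.

```bash
cat >> h.py <<'E'
VA=np.radians(66.2);vx=np.array([np.cos(VA),np.sin(VA)]);vy=np.array([-vx[1],vx[0]]);VO=np.array([.5052,-.1897])
E
python3 - <<'E'
from h import *
q=down(VA-np.pi/2)
move_to([*VO,.16],q);move_l([*VO,.112],.12);hold(.2);f0=state()['ft_force'];m0=state()['moment']
z=.112
while z>.099:
    z-=.002;move_l([*VO,z],.04);s=state();d=s['ft_force']-f0;print(round(z,4),s['ee_pos'][2].round(4),'f vx,vy,z',(d[:2]@vx).round(1),(d[:2]@vy).round(1),d[2].round(1),'gap',s['finger_gap'].round(4))
    if d[2]>7: break
np.save('f0.npy',f0);print(s['time'])
E
```

```text
Traceback (most recent call last):
AttributeError: 'float' object has no attribute 'round'
```

Run:
```python
from h import *
move_l([*VO,.112],.05);hold(.2);f0=state()['ft_force'];np.save('f0.npy',f0)
z=.112
while z>.0985:
    z-=.002;move_l([*VO,z],.04);s=state();d=s['ft_force']-f0;print(round(z,4),'%.4f'%s['ee_pos'][2],'f vx,vy,z %.1f %.1f %.1f'%(d[:2]@vx,d[:2]@vy,d[2]),'gap %.4f'%s['finger_gap'])
    if d[2]>7: break
print(s['time'])
```

```text
0.11 0.1097 f vx,vy,z 0.9 -1.6 0.8 gap 0.0178
0.108 0.1078 f vx,vy,z 0.7 -1.0 0.1 gap 0.0183
0.106 0.1058 f vx,vy,z -0.2 -0.0 -0.6 gap 0.0178
0.104 0.1038 f vx,vy,z 1.0 -1.5 -0.3 gap 0.0182
0.102 0.1018 f vx,vy,z 0.3 -1.0 -0.1 gap 0.0181
0.1 0.0998 f vx,vy,z -0.2 -0.7 0.2 gap 0.0180
0.098 0.0978 f vx,vy,z -0.0 -1.7 -0.2 gap 0.0179
20.0333
```

The lug is in the slot cleanly. Next I'll press home and watch for the collar to seat.

Run:
```python
from h import *
f0=np.load('f0.npy');z=.098
while z>.082:
    z-=.001;move_l([*VO,z],.03);s=state();d=s['ft_force']-f0;print(round(z,4),'%.4f'%s['ee_pos'][2],'f vx,vy,z %.1f %.1f %.1f'%(d[:2]@vx,d[:2]@vy,d[2]))
    if d[2]>16: break
print(s['time'])
```

```text
0.097 0.0970 f vx,vy,z 0.6 -0.4 -0.2
0.096 0.0966 f vx,vy,z 0.1 0.9 3.6
0.095 0.0953 f vx,vy,z -0.4 -0.2 4.8
0.094 0.0941 f vx,vy,z 0.5 -0.3 4.7
0.093 0.0931 f vx,vy,z -0.1 -0.3 5.5
0.092 0.0921 f vx,vy,z 0.2 -0.0 6.7
0.091 0.0911 f vx,vy,z -0.0 0.3 6.9
0.09 0.0901 f vx,vy,z -0.4 -0.3 6.8
0.089 0.0892 f vx,vy,z 0.9 -0.6 6.7
0.088 0.0883 f vx,vy,z -0.7 0.5 8.4
0.087 0.0874 f vx,vy,z 1.0 0.1 8.3
0.086 0.0865 f vx,vy,z -0.1 0.7 8.9
0.085 0.0860 f vx,vy,z -0.3 1.4 10.1
0.084 0.0859 f vx,vy,z -0.1 2.8 14.1
0.083 0.0859 f vx,vy,z -0.5 5.2 18.6
23.7833
```

Seated at TCP z = 0.086, as predicted. Now the clockwise twist in steps, keeping light down-pressure.

Run:
```python
from h import *
f0=np.load('f0.npy')
for t in(.0,.25,.5,.75,1.0,1.25,1.4,1.52):
    move_to([*VO,.0842],down(VA-np.pi/2-t));s=state();d=s['ft_force']-f0
    y=R.from_quat(s['ee_rot'][[1,2,3,0]]).as_matrix()[:,1];print(t,'turned %.3f'%((VA-np.pi/2-np.arctan2(y[1],y[0]))%(2*np.pi)),'z %.4f'%s['ee_pos'][2],'f %s'%d.round(1),'mz %.3f'%s['moment'][2],'gap %.4f'%s['finger_gap'],s['time'])
hold(.3);g=grab('wrist','w3');s=state();print(s['time'],s['moment'],s['ft_force']-f0)
```

```text
0.0 turned 6.283 z 0.0860 f [-2.3  1.7 13. ] mz -0.016 gap 0.0179 24.0333
0.25 turned 0.250 z 0.0860 f [-1.  -1.  12.6] mz -0.031 gap 0.0178 24.3833
0.5 turned 0.500 z 0.0860 f [-1.8  1.  12.5] mz 0.029 gap 0.0178 24.7333
0.75 turned 0.751 z 0.0860 f [-1.5  0.3 12.8] mz 0.092 gap 0.0181 25.0833
1.0 turned 1.000 z 0.0859 f [-2.4  0.4 13.5] mz 0.044 gap 0.0179 25.4333
1.25 turned 1.250 z 0.0860 f [-2.7  0.3 12.4] mz 0.103 gap 0.0179 25.7833
1.4 turned 1.401 z 0.0859 f [-3.3  0.9 14. ] mz 0.114 gap 0.0177 26.05
1.52 turned 1.520 z 0.0859 f [-2.7  1.4 14.2] mz 0.095 gap 0.0177 26.3
26.65 [0.44274639 1.09991513 0.09193384] [-3.88080784  1.09492452 13.58443309]
```

View pics/w3.png

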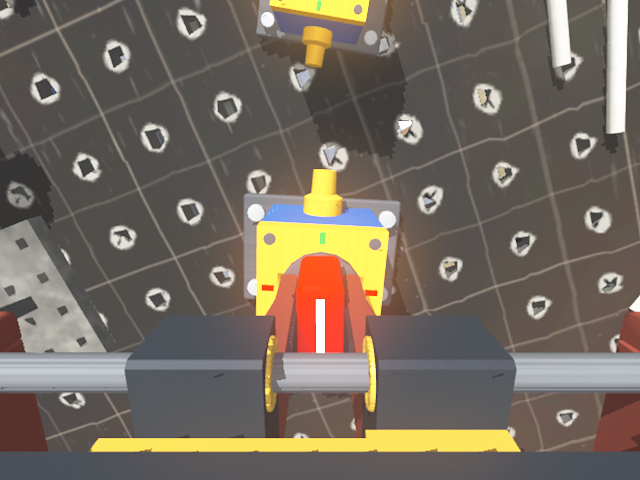

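The key's white line (320,325) points at the green mark (322,238), with the red marks to its sides at (268,288) and (372,293). The collar is on the plate, and the return torque of about 0.1 N m fits an open rotor. Handing in.

```bash
python3 -c "
from h import *
print(job_done())"
```

```text
the job is handed in; nothing more can be done
None
```

I ejected the key, seated it fully in the larger valve and turned it about 1.52 rad clockwise. The gripper still holds it there, and the job was handed in at about 27 s on the robot's clock.

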